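Set the jaw clearance and mark a batch of brass bars in the pedal press

TASK

Set the marking press's jaw clearance first: turn the black clearance screw clockwise until it bottoms, then back it off a quarter of a turn and leave it there. Then lay all the brass bars from the blue tray flat on the press bed, side by side with their ends towards the jaw, press the pedal down to its stop once they all lie there and hold it a moment. Let the pedal come up and put every bar back in the tray, flat and none on top of another, without upsetting the bead jar or the wire spool standing by.

Things in the scene. Friction and masses are not known exactly. Their poses are not given: they have to be found in the camera images.
- press: Green marking press fixed to the bench; bed plate x -84 to +66 mm, y -90 to +90 mm, 12 mm thick. Origin on the bench under the middle of the bed; x runs from the jaw (-x, nearest the robot) across the bed to the rear fence, y to the left along the jaw, z up. The pedal is beside its left end (y=+126 mm), the screw on a boss behind the fence at x=+98, y=-60 mm.
- bed_mid (a point): Middle of the bed (bright flat face, 12.5 mm above the bench) between the open jaw and the fence: x=-10, y=0, z=12.5 mm in the press frame, axes as the press. The bed is free 86 mm to either side in y; two black lines at y=-26 and +26 mm divide it in three places with middles at y=-52, 0, +52 mm; the lines are only a guide, bars may lie anywhere on the bed.
- fence_face (a point): Middle of the rear fence's face at its top: x=+37, y=0, z=40 mm in the press frame. The fence is a dark steel bar 176 mm long in y, 26 mm thick. Elsewhere: a fixed green lamp shade hangs left of the robot's base (world x -0.05 to 0.14 m, y 0.18 to 0.42 m, z 0.30 to 0.43 m); an arm folded close can touch it with its upper arm, less so with the tool leaning outward.
- jaw_face (a point): Middle of the top edge of the moving jaw's face, 40 mm above the bench. Jaw: bright steel bar 172 mm long in y, 18 mm thick. The face is at x=-57 mm in the press frame when open (94 mm from the fence) and at -37 mm with the pedal right down (74 mm, 2 mm more than a bar's length), so it pushes the bars square against the fence.
- clearance_screw (a joint): Turn of the clearance screw in rad; grows clockwise seen from above; bottoms hard at 6.283, can be backed off to 0; a quarter turn back from the bottom is 4.71. Stays where it is left (friction 0.04 N m), does not rise or sink. At value v its grip bar lies along the press's x axis turned by -v (clockwise); at the bottom it lies along x, white pointer towards the robot.
- screw_grip (a point): On the screw's axis, 80 mm above the bench, at the height to grip. The head is a black disc 52 mm across (its top 60 mm above the bench) with an upright grip bar on it, 56 mm long, 14 mm thick, 33 mm high (top 93 mm above the bench), a white pointer line on top of one half. Turns with the screw.
- pedal (a joint): Pedal angle in rad: 0 up, 0.30 down on its stop. A spring brings it back up; about 3 N at the pad when up, 10 N at the stop. The jaw moves with it, 20 mm in all.
- pedal_pad (a point): Middle of the black rubber pad with red ribs on the pedal (50 mm long in x, 54 mm wide in y), 50 mm above the bench when up; press it straight down about 20 mm for the full travel. The pedal is hinged at its far end (x=+58 mm in the press frame, 18 mm above the bench); its free end points to the robot and stands up.
- tray: Loose blue tray, 105 x 200 mm, about 0.9 kg, a solid block with a black recessed floor 25 mm above the bench and a rim 5 mm thick rising 8 mm above that floor (33 mm above the bench); origin under its middle, y along its long side. Holds three bars side by side at y=-57, 0, +57 mm. May be shifted on the bench. A fixed plier rack of wire, 89 mm high, stands 60 mm or more beyond its left end.
- bar1: Brass bar, 72 x 26 x 26 mm, about 0.3 kg; origin at its centre, x along its length, z up as it lies. Starts in the tray, its length about across the tray. Two or three bars are there; an absent one has no pose.
- bar2: Brass bar, 72 x 26 x 26 mm, about 0.3 kg; origin at its centre, x along its length, z up as it lies. Starts in the tray, its length about across the tray. Two or three bars are there; an absent one has no pose.
- bar3: Brass bar, 72 x 26 x 26 mm, about 0.3 kg; origin at its centre, x along its length, z up as it lies. Starts in the tray, its length about across the tray. Two or three bars are there; an absent one has no pose.
- bead_jar: Glass jar of red beads with a cork, 46 mm across, 77 mm high, a bystander; origin at its underside.
- wire_spool: Spool of copper-coloured wire with black flanges, 54 x 48 x 40 mm, a bystander; origin at its underside.
Not all that is in view belongs to the job. What is shaped like the bar2 but brown or green is not meant.

How it is judged:
By the outcome, as a careful person would: the job done as asked, in the order asked, and still so for the second after the job is handed in, with the robot touching nothing.
Of bar1, bar2, bar3 only 2 to 3 are there at a start; the rules pass over those that are not, and their reading is None.
At some moment in a run one of tray may be knocked a few centimetres aside while the robot is not near it.
Once in a run the grip may slacken for a moment while it holds something.
It also fails if it takes over 208 s, if anything falls off the work surface, if the arm or the gripper's body presses on something with over 40 N, if the wrist force passes 120 N, or if a joint passes its speed limit or range.

ROBOT

A 6-joint arm with a two-finger parallel gripper is mounted at the origin on the work surface; the furniture and walls round the work are solid. World frame = base frame: x ahead of the robot, y to its left, z up, the work surface at z = 0. Lengths are in m, angles in rad, forces in N, time in s.
With the tool pointing down it reaches from about 0.35 to 0.875 m from the base axis. Payload 4.2 kg.
Tool frame: the origin (TCP) lies midway between the tips of the shut fingers; the grasp point (between the pads) lies 19 mm behind it; z points along the fingers, y is the line along which they close (so a half turn about z gives the same grasp; the last joint's range is limited). The gripper opens to 87 mm and grips with 3 to 60 N. Pads are 19 mm wide; open, the fingers measure 117 mm over their backs; the gripper's body (75 mm by 190 mm) begins 51 mm behind the grasp point.
Start: joints at [-1.046, 0.385, 0.008, 0, -1.194, -0.259], TCP at [0.164, -0.603, 0.223] pointing down, gripper open.
Joint ranges: [-3.14, 3.14], [-1.21, 2.06], [-1.07, 1.41], [-3.16, 2.05], [-2.99, -0.16], [-3.1, 3.1]. Speed limits (rad/s): [2.79, 2.79, 3.14, 3.14, 3.14, 3.14].

INTERFACE

Orientations are given as a rotation vector (axis times angle).
In Python, from plant import robot gives the robot as it stands. Calls block until the motion is done:
- robot.movep(position, orientation): joint-space move of the TCP to a pose.
- robot.line_to(position, ori=None, velocity=0.15): straight line of the TCP; ori=None keeps the orientation; velocity is the mean speed in m/s.
- robot.goto_joints(angles): joint-space move.
- robot.command_gripper(opening): finger opening in m; the grip force is fixed at half the most; returns when the fingers have stopped.
- robot.wait(seconds).
- robot.inverse_kinematics(position, orientation): joint angles nearest the present ones, or None.
- robot.observe(): the state.
- robot.get_image(name): name is "side" or "top" or "wrist"; returns a dict with "pixels" (384x512x3 uint8, red, green, blue), "camera_matrix" (3x3 intrinsics, pixels), "R" (3x3) and "t" (3): a world point X has camera coordinates R X + t. Camera axes: x right, y down, z forward; pixel columns grow to the right and rows downward; lengths in m; the calibration is good to about 2 mm. A picture is of the moment at which its call begins. There is no depth.
A pose or a line that the arm cannot do raises robot.PlanningError and nothing moves.
- robot.hand_in(): hands the job in; it is judged then, once.
The state is a dict: "clock": time; "joints": joint angles; "dq": joint speeds; "joint_efforts": joint torques, N m; "eef_pos": TCP position; "tool_rot": TCP orientation; "contact_force": force on the tool from outside, world axes, zero at the start; "ft_torque": the same for the moment, N m; "gripper_width": finger opening in m; "finger_force": force on a finger pad.
Only numpy, scipy, OpenCV 4.12 (cv2) and the standard library are available. Lean on these libraries where they do the work, as an engineer would, in place of code of your own. Each camera call takes 0.05 s, during which the arm holds its last target. There are 200 camera calls.

## Working session

There is one attempt and no reset: what is moved stays moved. The work goes in short steps, each a Python script; the robot and the scene stay as the last script left them, time stands still between calls to the robot, and variables do not carry over. Pictures are saved under pics/ and viewed, at most 14 in all, crops included, and the job is handed in when it is done.

```bash
ls; mkdir -p pics; python3 - <<'E'
from plant import robot
import cv2,numpy as np
for n in ["side","top","wrist"]:
    d=robot.get_image(n); cv2.imwrite(f"pics/{n}0.png",d["pixels"][:,:,::-1])
    print(n,d["camera_matrix"].tolist(),np.round(d["R"],4).tolist(),np.round(d["t"],4).tolist())
a=cv2.imread("pics/top0.png");b=cv2.imread("pics/side0.png")
cv2.imwrite("pics/top0b.png",cv2.resize(a,(800,600),interpolation=cv2.INTER_CUBIC))
cv2.imwrite("pics/side0b.png",cv2.resize(b,(800,600),interpolation=cv2.INTER_CUBIC))
o=robot.observe();print({k:np.round(v,3).tolist() for k,v in o.items()})
E
```

```text
pics
side [[489.8140820833832, 0.0, 265.82325131391644], [0.0, 489.8140820833832, 188.21872169958118], [0.0, 0.0, 1.0]] [[-0.868, -0.4963, -0.0149], [-0.3085, 0.5626, -0.767], [0.389, -0.6612, -0.6415]] [0.353, 0.309, 0.905]
top [[482.8388237202728, 0.0, 251.47879572122443], [0.0, 482.8388237202728, 182.67474056338227], [0.0, 0.0, 1.0]] [[0.0145, -0.9998, -0.0127], [-0.9818, -0.0118, -0.1894], [0.1892, 0.0152, -0.9818]] [-0.1673, 0.4805, 1.4107]
wrist [[270.3341853134862, 0.0, 255.4590497758338], [0.0, 270.3341853134862, 190.65606576811288], [0.0, 0.0, 1.0]] [[-0.262, 0.9651, 0.0032], [0.9258, 0.2504, 0.2832], [0.2725, 0.0771, -0.959]] [0.6234, -0.0355, 0.3919]
{'clock': 0.15, 'joints': [-1.046, 0.385, 0.007, -0.0, -1.194, -0.259], 'dq': [-0.001, -0.003, 0.004, 0.002, -0.0, -0.001], 'joint_efforts': [-0.0, -39.105, 18.759, 4.222, 0.012, -0.0], 'eef_pos': [0.164, -0.603, 0.222], 'tool_rot': [0.416, -3.114, -0.003], 'contact_force': [0.894, -0.122, 0.503], 'ft_torque': [0.034, 0.016, 0.058], 'finger_force': 0.0, 'gripper_width': 0.087}
```

View pics/top0b.png

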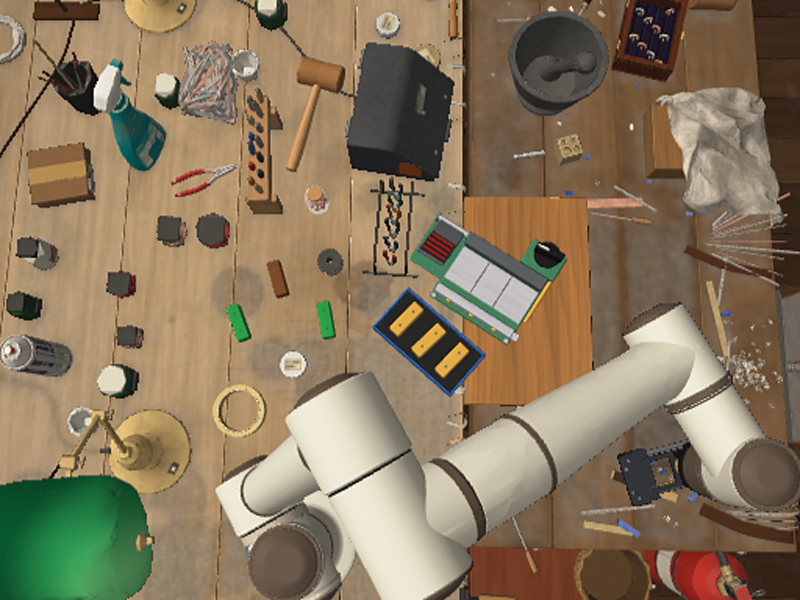

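View pics/side0b.png

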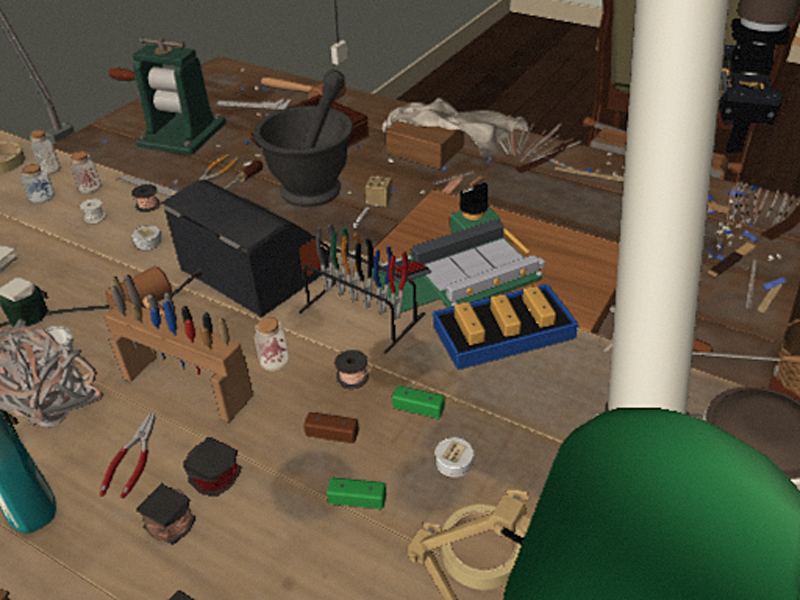

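Top view: candidates for the bars are three yellow bars in the blue tray at (407,318), (429,341) and (452,360). The decoys are green (238,322) and (326,319), and brown (277,279). I choose the three yellow ones. The screw is at (547,253), the pedal at (438,245), the jar at (317,198) and the spool at (330,262).

```bash
cat > h.py <<'E'
from plant import robot
import cv2,numpy as np
from scipy.spatial.transform import Rotation as Rn
def img(n,name=None):
    d=robot.get_image(n)
    if name: cv2.imwrite(f"pics/{name}.png",d["pixels"][:,:,::-1])
    return d
def ray(d,uv,z):
    uv=np.atleast_2d(uv).astype(float); K=d["camera_matrix"];R=d["R"];t=d["t"]
    C=-R.T@t; v=(R.T@np.linalg.inv(K)@np.c_[uv,np.ones(len(uv))].T).T
    return C+v*((z-C[2])/v[:,2])[:,None]
def proj(d,X):
    c=(d["R"]@np.atleast_2d(X).T).T+d["t"]; p=(d["camera_matrix"]@c.T).T; return p[:,:2]/p[:,2:]
def mask(d,lo,hi):
    h=cv2.cvtColor(d["pixels"],cv2.COLOR_RGB2HSV); return cv2.inRange(h,np.array(lo),np.array(hi))
def blobs(m,amin=40):
    m=cv2.morphologyEx(m,cv2.MORPH_OPEN,np.ones((2,2)))
    cs,_=cv2.findContours(m,cv2.RETR_EXTERNAL,cv2.CHAIN_APPROX_NONE)
    return sorted([c[:,0,:] for c in cs if cv2.contourArea(c)>amin],key=lambda c:-cv2.contourArea(c))
def down(yaw):  # tool pointing down, tool y axis (closing line) at angle yaw in world
    y=np.array([np.cos(yaw),np.sin(yaw),0]);z=np.array([0,0,-1.]);x=np.cross(y,z)
    return Rn.from_matrix(np.c_[x,y,z]).as_rotvec()
def rect(d,c,z):
    P=ray(d,c,z)[:,:2]; (x,y),(w,h),a=cv2.minAreaRect((P*1000).astype(np.float32))
    if w<h: w,h,a=h,w,a+90
    return np.array([x/1000,y/1000]),np.deg2rad(a),w,h
E
cat > s.py <<'E'
from h import *
d=img("top")
for c in blobs(mask(d,(12,90,120),(30,255,255)),30):
    p,a,w,h=rect(d,c,.051)
    if 0.3<p[0]<0.8 and abs(p[1])<.4: print("yel",p.round(3),a.round(2),round(w),round(h),c.mean(0))
for c in blobs(mask(d,(105,120,60),(125,255,255)),100)[:3]: print("blue",*rect(d,c,.033),c.mean(0))
for c in blobs(mask(d,(0,150,100),(8,255,255)),20)[:8]: print("red",rect(d,c,.05),c.mean(0))
c=cv2.resize(d["pixels"][120:265,225:385,::-1],(800,725),interpolation=cv2.INTER_CUBIC)[:600]
cv2.imwrite("pics/c1.png",c)
E
python3 s.py
```

```text
yel [0.495 0.247] 0.01 1173 760 [122.3266129  164.70449309]
yel [ 0.487 -0.204] 1.27 98 72 [266.02564103 181.93162393]
yel [ 0.574 -0.178] 3.08 138 20 [257.91836735 153.83673469]
yel [ 0.338 -0.275] 2.36 69 23 [289.5 231. ]
yel [ 0.766 -0.286] 3.14 161 19 [294.12844037  93.6146789 ]
yel [ 0.375 -0.232] 2.32 70 25 [274.77777778 218.28888889]
yel [ 0.415 -0.188] 2.37 70 25 [260.7173913  204.60869565]
yel [ 0.59  -0.144] 3.08 142 21 [245.31775701 148.40186916]
yel [ 0.732 -0.327] 3.05 52 20 [307.18421053 104.        ]
yel [ 0.562 -0.201] 3.07 47 17 [264.09375 156.5    ]
yel [ 0.636 -0.292] 3.14 67 6 [295.15217391 133.5       ]
red (array([-0.03665184, -0.72036499]), np.float64(1.5878679820888477), 94.0821762084961, 79.18741607666016) [449.85321101 369.89908257]
red (array([-0.02546057, -0.78343188]), np.float64(0.42853121508595415), 44.82550811767578, 19.04042625427246) [472.36111111 364.25      ]
red (array([-0.02245938, -0.63208624]), np.float64(0.07949954469520373), 48.501468658447266, 13.877716064453125) [417.78571429 361.52380952]
red (array([-0.06719546, -0.79143732]), np.float64(1.5878679644037936), 24.52427864074707, 15.682537078857422) [476.29166667 380.58333333]
red (array([0.69944678, 0.24414156]), np.float64(1.9217083470404326), 53.35370635986328, 9.372776985168457) [122.22857143 112.2       ]
red (array([0.66677948, 0.23361569]), np.float64(1.9496999344413877), 49.370147705078125, 8.36762523651123) [124.5     122.28125]
```

View pics/c1.png

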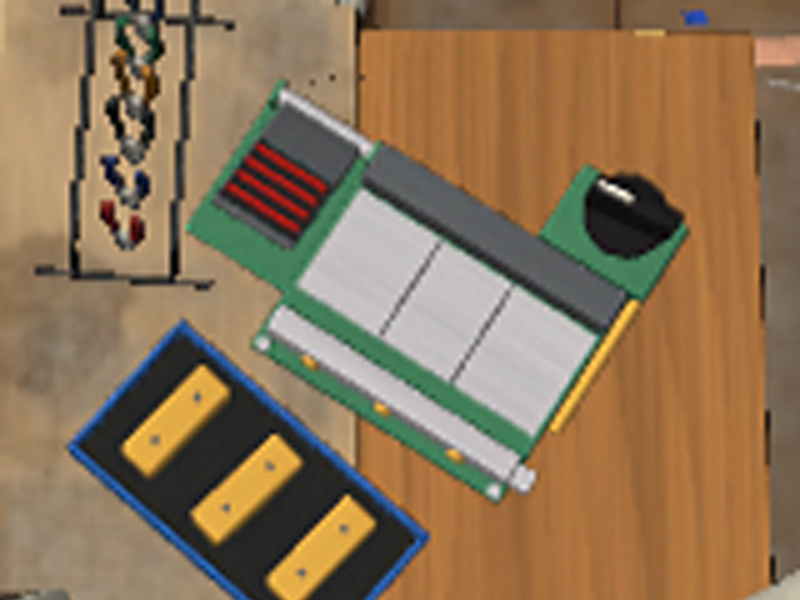

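The crop confirms three brass bars in the blue tray. It shows the press with its fence corners at crop (375,143), (362,178), (600,330) and (637,292), and the screw head at (635,215) with its pointer at (615,187). Next I fit the press frame and look from close by.

```bash
cat > s2.py <<'E'
from h import *
d=img("top")
px=np.array([[375,143],[362,178],[600,330],[637,292],[283,305],[527,458]])/5+[225,120]-.4
Q=np.array([[63,88],[37,88],[37,-88],[63,-88],[-57,86],[-57,-86]])/1000.
P=ray(d,px,.04)[:,:2]
def fit(Q,P):
    q=Q-Q.mean(0);p=P-P.mean(0);a=np.arctan2((q[:,0]*p[:,1]-q[:,1]*p[:,0]).sum(),(q*p).sum())
    R=np.array([[np.cos(a),-np.sin(a)],[np.sin(a),np.cos(a)]]);return a,P.mean(0)-R@Q.mean(0),R
a,o,R=fit(Q,P); print("press",a,o,((R@Q.T).T+o-P).round(4).tolist())
s=o+R@[.098,-.06]; print("screw",s,"pad",o+R@[-.02,.126])
ptr=ray(d,np.array([[600,183],[632,194]])/5+[225,120]-.4,.093)[:,:2]; print("ptr",ptr)
for yaw in (a,a+np.pi/2,a-np.pi/2,a+np.pi):
    q=robot.inverse_kinematics([*s,.2],down(yaw)); print(yaw,None if q is None else np.round(q,2))
np.save("press.npy",[a,*o])
E
python3 s2.py
```

```text
press -0.5501274697076706 [ 0.4934527  -0.35220429] [[0.0003, -0.0035], [0.0003, 0.0021], [0.001, -0.005], [-0.0005, 0.0042], [-0.0012, 0.0015], [0.0002, 0.0007]]
screw [ 0.54562582 -0.45458576] pad [ 0.54227583 -0.23433867]
ptr [[ 0.55584154 -0.43393565]
 [ 0.54940811 -0.45251789]]
-0.5501274697076706 [-0.47  0.55  0.21  0.   -1.24  3.06]
1.020668857087226 [-0.47  0.55  0.21  0.   -1.24 -1.65]
-2.1209237965025673 [-0.47  0.55  0.21  0.   -1.24  1.49]
2.5914651838821223 [-0.47  0.55  0.21  0.   -1.24 -0.08]
```

```bash
cat > s3.py <<'E'
from h import *
a,ox,oy=np.load("press.npy")
s=np.array([.5456,-.4546])
robot.movep([*s,.22],down(2.65))
d=img("wrist","w1"); print(robot.observe()["clock"],-d["R"].T@d["t"],proj(d,[[*s,.093]]))
E
python3 s3.py
```

```text
1.8167 [ 0.50790408 -0.52352295  0.3825419 ] [[254.9699158  184.52288625]]
```

View pics/w1.png

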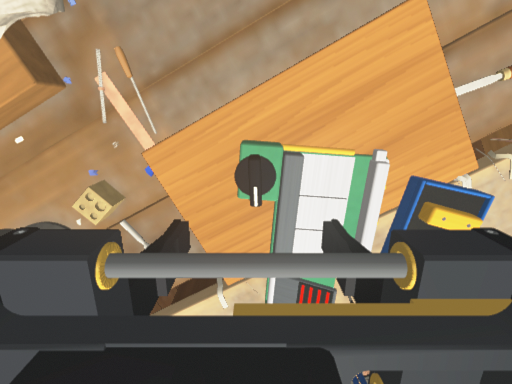

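The wrist view shows the screw's disc at about (255,175) and its white pointer from (256,186) to (257,206). The bar lies across the closing line, as wanted.

```bash
cat > s4.py <<'E'
from h import *
a,ox,oy=np.load("press.npy")
d=img("wrist"); s=np.array([.5456,-.4546])
g=d["pixels"][130:225,220:300].astype(int)
w=((g.min(2)>170)).astype(np.uint8); w[:,60:]=0
for c in blobs(w*255,15):
    c=c+[220,130]; P=ray(d,c,.093); vx=cv2.fitLine((P[:,:2]*1000).astype(np.float32),cv2.DIST_L2,0,.01,.01).ravel()
    print("ptr",P[:,:2].mean(0),np.arctan2(vx[1],vx[0]),rect(d,c,.093))
b=((g.max(2)<50)).astype(np.uint8)*255
c=blobs(b,100)[0]+[220,130]
print(c.min(0),c.max(0)); (u,v),r=cv2.minEnclosingCircle(c.astype(np.float32)); print(u,v,r,ray(d,[[u,v]],.06),ray(d,[[u,v]],.077))
G=mask(d,(60,60,40),(95,255,200)); 
for c in blobs(G,60): print("green",c.mean(0),rect(d,c,.034))
cv2.imwrite("pics/w1c.png",cv2.resize(d["pixels"][130:330,220:400,::-1],None,fx=3,fy=3,interpolation=cv2.INTER_CUBIC))
E
python3 s4.py
```

```text
ptr [ 0.55136566 -0.44100453] 1.1163402 (array([ 0.55157599, -0.44073291]), np.float64(1.1382033582828945), 22.57038116455078, 3.3203275203704834)Traceback (most recent call last):
  File "s4.py", line 10, in <module>
    c=blobs(b,100)[0]+[220,130]
      ~~~~~~~~~~~~^^^
IndexError: list index out of range
```

```bash
cat > s5.py <<'E'
from h import *
s=[.5455,-.4540]
def st(m):
    o=robot.observe(); print(m,round(o["clock"],2),"q6",round(o["joints"][5],3),"tz",round(o["ft_torque"][2],3),"w",round(o["gripper_width"],4),"F",np.round(o["contact_force"],1)); return o
yaw=2.696
robot.movep([*s,.13],down(yaw)); robot.line_to([*s,.065]); st("at")
robot.command_gripper(0.0); o=st("grip")
def turn(dy,n):
    for i in range(n):
        q=list(robot.observe()["joints"]) if i==0 else q
        q[5]+=dy/n; robot.goto_joints(q)
    return st("turn")
turn(-2.95,3)
robot.command_gripper(.087); robot.line_to([*s,.13])
q=list(robot.observe()["joints"]); q[5]+=np.pi; robot.goto_joints(q)
img("wrist","w2")
E
python3 s5.py; python3 -c "
import cv2;a=cv2.imread('pics/w2.png');cv2.imwrite('pics/w2c.png',cv2.resize(a[60:260,150:370],None,fx=2.5,fy=2.5))"
```

```text
at 2.9 q6 0.021 tz -0.005 w 0.0871 F [ 0.7 -0.7  1.5]
grip 4.07 q6 0.021 tz 0.011 w 0.0137 F [ 0.9 -0.6 -0.7]
turn 6.87 q6 -2.929 tz -0.082 w 0.0139 F [ -2.8 -15.4  -5.4]
```

View pics/w2c.png

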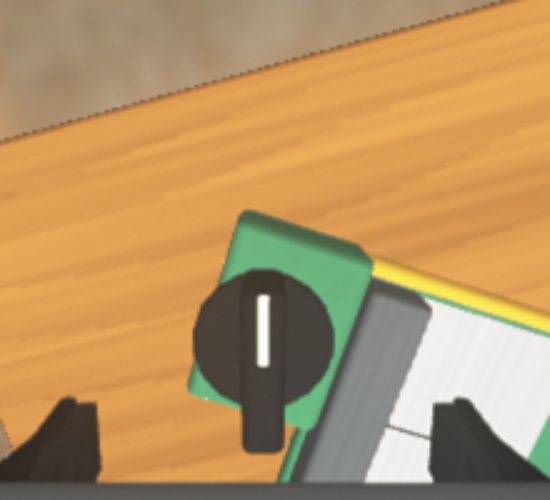

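The screw has turned about 2.95 rad. The pointer at crop (263,330) is now in line with the regrip.

```bash
cat > s6.py <<'E'
from h import *
d=img("wrist"); g=d["pixels"][160:220,245:265].astype(int)
w=((g.min(2)>170)).astype(np.uint8)*255
c=blobs(w,15)[0]+[245,160]; p,ang,W,H=rect(d,c,.093); print(p,ang,W,H)
p1=np.array([.55147,-.44087]); m=(p+p1)/2
# angle between pointers: 2.95 -> axis shift small: use midpoint plus correction
u1=np.array([np.cos(1.12),np.sin(1.12)]);u2=np.array([np.cos(1.12-2.95),np.sin(1.12-2.95)])
s=m-.014*(u1+u2)/2; print("axis",s,p1-.014*u1,p-.014*u2, "half sep",np.linalg.norm(p-p1)/2)
np.save("s.npy",s)
E
python3 s6.py
```

```text
[ 0.54061835 -0.46939273] 1.314285044814263 22.49597930908203 3.04842472076416
axis [ 0.54478857 -0.45466591] [ 0.54537045 -0.45347141] [ 0.5442067  -0.45586041] half sep 0.015258641293599889
```

```bash
cat > s7.py <<'E'
from h import *
s=np.load("s.npy")
def st(m):
    o=robot.observe(); print(m,round(o["clock"],2),"q6",round(o["joints"][5],3),"tz",round(o["ft_torque"][2],3),"w",round(o["gripper_width"],4),"F",np.round(o["contact_force"],1)); return o
yaw=1.314+np.pi/2
robot.movep([*s,.13],down(yaw)); robot.line_to([*s,.065]); st("at")
robot.command_gripper(0.0); o=st("grip")
q=list(o["joints"]); q0=q[5]
q[5]=q0-1.70; robot.goto_joints(q); st("t")
for i in range(8):
    q[5]-=.04; robot.goto_joints(q); robot.wait(.1); o=st(f"t{i} cmd {q[5]-q0:.3f}")
    if abs(o["ft_torque"][2])>.5: break
E
python3 s7.py
```

```text
at 12.38 q6 0.212 tz -0.063 w 0.0873 F [-0.6 -0.2  0.1]
grip 13.55 q6 0.211 tz 0.016 w 0.0137 F [ 2.1 -0.9 -0.3]
t 15.05 q6 -1.489 tz -0.009 w 0.0136 F [ 3.3 -8.  -4.7]
t0 cmd -1.740 15.4 q6 -1.529 tz -0.064 w 0.0139 F [ 0.6 -6.  -2.5]
t1 cmd -1.780 15.75 q6 -1.569 tz -0.07 w 0.0138 F [ 1.8 -5.7 -2.8]
t2 cmd -1.820 16.1 q6 -1.609 tz 0.034 w 0.0137 F [ 1.  -5.5 -2.3]
t3 cmd -1.860 16.45 q6 -1.649 tz -0.058 w 0.014 F [ 0.3 -7.  -3.2]
t4 cmd -1.900 16.8 q6 -1.687 tz 0.517 w 0.0143 F [ 1.5 -7.1 -3. ]
```

```bash
cat > s8.py <<'E'
from h import *
def st(m):
    o=robot.observe(); print(m,round(o["clock"],2),"q6",round(o["joints"][5],3),"tz",round(o["ft_torque"][2],3),"w",round(o["gripper_width"],4)); return o
s=np.load("s.npy"); q=list(robot.observe()["joints"])
q[5]=-1.705; robot.goto_joints(q); robot.wait(.1); st("more")
for t in (-1.68,-1.665,-1.0,-.094): q[5]=t; robot.goto_joints(q); robot.wait(.1); st("b")
robot.command_gripper(.087); robot.line_to([*s,.13])
d=img("wrist","w3"); o=st("up")
g=d["pixels"][160:220,235:275].astype(int)
c=blobs(((g.min(2)>170)).astype(np.uint8)*255,15)[0]+[235,160]; p,ang,W,H=rect(d,c,.093); print(p,ang%np.pi,"press",np.load("press.npy")[0]%np.pi)
E
python3 s8.py
```

```text
more 17.15 q6 -1.704 tz 0.634 w 0.0142
b 17.5 q6 -1.681 tz 0.326 w 0.0142
b 17.85 q6 -1.665 tz 0.025 w 0.0138
b 18.63 q6 -1.001 tz -0.028 w 0.0138
b 19.61 q6 -0.095 tz 0.02 w 0.0137
up 21.59 q6 -0.096 tz -0.012 w 0.0871
[ 0.53691858 -0.46759616] 1.0086002243600247 press 2.5914651838821223
```

```bash
cat >> h.py <<'E'
a,ox,oy=np.load("press.npy"); RP=np.array([[np.cos(a),-np.sin(a)],[np.sin(a),np.cos(a)]])
def press(x,y): return np.array([ox,oy])+RP@[x,y]
def st(m):
    o=robot.observe(); print(m,round(o["clock"],2),"p",np.round(o["eef_pos"],3),"w",round(o["gripper_width"],4),"ff",round(o["finger_force"],1),"F",np.round(o["contact_force"],1)); return o
def bars(d,z):
    C=-d["R"].T@d["t"]; out=[]
    for c in blobs(mask(d,(12,110,110),(32,255,255)),150):
        p,an,w,h=rect(d,c,z)
        if not(58<w<95 and 18<h<48): continue
        for L,ax,n in ((w,an,72),(h,an+np.pi/2,26)):
            u=np.array([np.cos(ax),np.sin(ax)]); p=p-np.sign((C[:2]-p)@u)*u*max(0,L-n)/2000
        out.append((p,an,w,h))
    return out
def near(an,ref):  # an mod pi nearest ref
    return ref+(an-ref+np.pi/2)%np.pi-np.pi/2
YP=a+np.pi/2     # closing yaw for bars on the bed
def pick(p,yaw,z,op=.046,hi=.12):
    robot.movep([*p,hi],down(yaw)); robot.command_gripper(op)
    robot.line_to([*p,z]); robot.command_gripper(0.0); o=st("gripped")
    robot.line_to([*p,hi]); return o["gripper_width"]
def place(p,yaw,z,op=.036,hi=.12):
    robot.movep([*p,hi],down(yaw)); st("over"); robot.line_to([*p,z],velocity=.08); st("down")
    robot.command_gripper(op); robot.line_to([*p,hi])
E
cat > s9.py <<'E'
from h import *
robot.movep([.375,-.232,.2],down(YP)); d=img("wrist","w4")
for b in bars(d,.051): print(b)
for c in blobs(mask(d,(105,120,60),(125,255,255)),100)[:3]: print("blue",*rect(d,c,.033),c.min(0),c.max(0))
st("")
E
python3 s9.py
```

```text
(array([ 0.41968996, -0.18599263]), np.float64(2.3927238724424713), 74.0735092163086, 30.017730712890625)
(array([ 0.34265334, -0.2725782 ]), np.float64(2.3802604782779824), 74.56548309326172, 27.775760650634766)
(array([ 0.37988254, -0.22876198]), np.float64(2.345397835396082), 74.50740051269531, 27.030658721923828)
(array([ 0.46461504, -0.07061022]), np.float64(0.016410049097175194), 61.91032028198242, 28.21847915649414)
(array([ 0.3743846, -0.4600948]), np.float64(2.3572240682697694), 74.56724548339844, 31.26256561279297)
(array([ 0.57949851, -0.12436767]), np.float64(2.825381555768962), 73.22681427001953, 29.810768127441406)
blue [ 0.3795553  -0.22905447] 0.8584829602973566 197.52610778808594 104.69744110107422 [177 124] [345 226]
 23.26 p [ 0.375 -0.232  0.2  ] w 0.0873 ff 0.0 F [ 0.1 -0.3 -0.3]
```

View pics/w4.png

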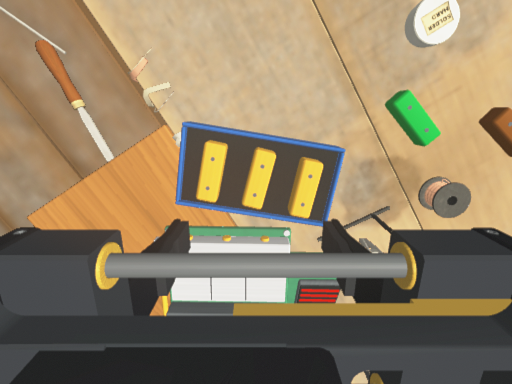

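The wrist view shows the tray with three bars at (212,171), (259,178) and (306,187). Position estimates are good, so I pick the first bar.

```bash
cat > s10.py <<'E'
from h import *
import sys
ty=float(sys.argv[1]); tgt=press(-.010,ty)
robot.movep([.375,-.232,.2],down(YP)); d=img("wrist")
bl=[b for b in bars(d,.051) if np.hypot(b[0][0]-.38,b[0][1]+.23)<.13]
print(len(bl)); b=min(bl,key=lambda b:b[0][0]); yaw=near(b[1]+np.pi/2,YP)
w=pick(b[0],yaw,.029)
if w<.02: st("lost"); sys.exit()
place(tgt,YP,.0175)
d=img("wrist","w5_%d"%(ty*1000))
for b in bars(d,.0385): print(b[0],RP.T@(b[0]-[ox,oy]),near(b[1],a)-a,b[2:])
st("end")
E
python3 s10.py -0.054
```

```text
3
gripped 26.23 p [ 0.343 -0.273  0.03 ] w 0.0256 ff 30.1 F [-2.  -1.4  6.2]
over 27.69 p [ 0.456 -0.393  0.118] w 0.0258 ff 30.1 F [-0.7  0.1 -3.1]
down 29.12 p [ 0.457 -0.393  0.018] w 0.0259 ff 30.1 F [-0.1 -0.7 -3.1]
[ 0.42884594 -0.18538804] [-0.14228539  0.10842767] -0.2038439280882427 (64.31953430175781, 37.604103088378906)
[ 0.45586826 -0.39058392] [-0.01197444 -0.05236602] -0.0012003388976147278 (71.91637420654297, 24.69826316833496)
end 30.54 p [ 0.456 -0.392  0.119] w 0.0358 ff 0.0 F [-0.6 -0.2  0. ]
```

```bash
sleep 0
```

```text
(no output)
```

View pics/w5_-54.png

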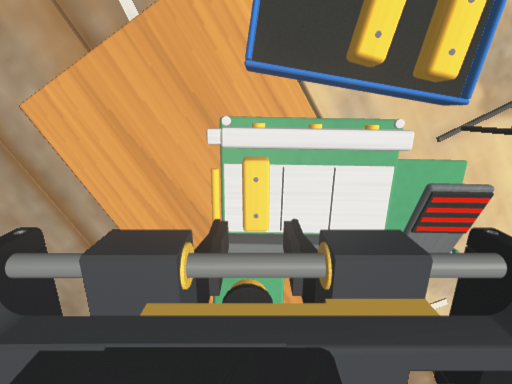

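The bar lies flat and square on the bed at (257,193). The press, pedal and tray are all as expected. Now the next two bars.

```bash
sed -i 's/YP,.0175/YP,.0165/' s10.py; python3 s10.py 0.0 && python3 s10.py 0.054
```

```text
2
gripped 33.6 p [ 0.379 -0.229  0.03 ] w 0.026 ff 30.0 F [-1.7 -1.9  6.9]
over 35.03 p [ 0.484 -0.347  0.117] w 0.0258 ff 30.1 F [ 0.1  0.  -3.7]
down 36.48 p [ 0.486 -0.347  0.017] w 0.0258 ff 30.1 F [-0.5 -0.2 -3.7]
[ 0.42700213 -0.18750454] [-0.14275067  0.10565951] -0.2034264110083459 (63.3516731262207, 32.90430450439453)
[ 0.4565353 -0.3893602] [-0.01204557 -0.05097412] -0.0016775773649575498 (71.89452362060547, 27.761730194091797)
[ 0.48512119 -0.34496924] [-0.01088472  0.00181189] -0.007786935484626056 (73.0993881225586, 24.334606170654297)
end 37.9 p [ 0.484 -0.347  0.119] w 0.036 ff 0.0 F [ 0.3  0.3 -1.4]
1
gripped 40.97 p [ 0.419 -0.186  0.03 ] w 0.026 ff 30.1 F [-2.4 -1.4  5.6]
over 42.37 p [ 0.512 -0.301  0.117] w 0.0255 ff 30.0 F [-0.6 -0.1 -3.9]
down 43.81 p [ 0.514 -0.301  0.017] w 0.0256 ff 30.0 F [ 0.2 -0.2 -3.2]
[ 0.45692789 -0.3886158 ] [-0.01210008 -0.05013431] -0.0004935359443081211 (71.87955474853516, 31.31894874572754)
[ 0.48295174 -0.0609807 ] [-0.16120212  0.24276598] 0.5668806307008971 (65.11945343017578, 46.84510803222656)
[ 0.48571313 -0.34375988] [-0.01101236  0.00315229] -0.0007296917539711956 (72.9671859741211, 27.574623107910156)
[ 0.51340337 -0.29891434] [-0.01085266  0.05585756] -0.01240825234521381 (73.15370178222656, 24.41097640991211)
end 45.23 p [ 0.512 -0.301  0.119] w 0.0358 ff 0.0 F [-0.3 -1.   0.4]
```

All three bars lie in the bed, at press x≈-11 mm and y≈-51, +2 and +55 mm. Next I locate the pedal pad.

```bash
cat > s11.py <<'E'
from h import *
robot.command_gripper(0.0)
p=press(-.02,.126); robot.movep([*p,.17],down(a+np.pi)); d=img("wrist","w6"); print(proj(d,[[*p,.05]]))
m=mask(d,(0,150,90),(8,255,255))
for c in blobs(m,10):
    q=rect(d,c,.05); print(c.mean(0),q[0],RP.T@(q[0]-[ox,oy]),q[2:])
E
python3 s11.py
```

```text
[[255.22913984 185.30250745]]
[240.23404255 186.5       ] [ 0.5574024  -0.24134966] [-0.00343992  0.12793155] (50.663330078125, 4.431942939758301)
[230.37634409 185.23655914] [ 0.56566498 -0.2484382 ] [0.00730944 0.1262085 ] (49.42305374145508, 4.339038848876953)
[250.47916667 187.5       ] [ 0.54877271 -0.23470671] [-0.01426928  0.12908281] (50.76567077636719, 4.4424591064453125)
[220.51648352 183.75824176] [ 0.57381067 -0.25479279] [0.01757545 0.12505002] (49.276546478271484, 3.31091570854187)
```

View pics/w6.png

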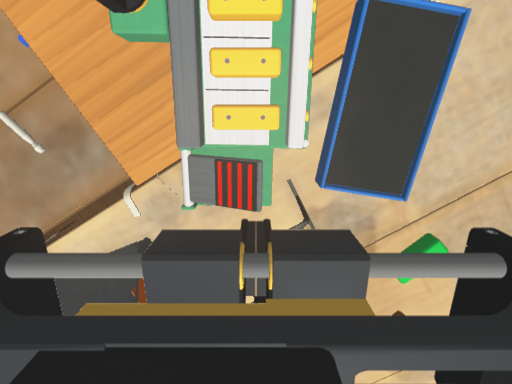

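The pedal pad's ribs are centred at (235,186), which is press x≈0, y≈127 mm. The three bars lie on the bed and the tray is empty. Now I press the pedal.

```bash
cat > s12.py <<'E'
from h import *
p=press(-.003,.126); robot.movep([*p,.08],down(a+np.pi)); st("above"); robot.line_to([*p,.052],velocity=.08); st("")
z=.052
while z>.022:
    z-=.002; robot.line_to([*p,z],velocity=.05); o=robot.observe(); f=o["contact_force"]; print(round(z,3),np.round(o["eef_pos"][2],4),np.round(f,1))
    if np.linalg.norm(f)>22: break
robot.wait(.8); st("hold")
d=img("side","sd1")
e=img("top","tp1")
robot.line_to([*p,.09],velocity=.08); robot.wait(.3); st("up")
q=d["pixels"][130:250,230:390,::-1]; cv2.imwrite("pics/sd1c.png",cv2.resize(q,(800,600),interpolation=cv2.INTER_CUBIC))
E
python3 s12.py
```

```text
above 47.92 p [ 0.557 -0.244  0.08 ] w 0.0002 ff 0.0 F [-0.9 -0.   0.7]
 48.42 p [ 0.557 -0.243  0.053] w 0.0004 ff 0.9 F [-0.4  0.8  2.2]
0.05 0.0507 [0.6 1.4 2.5]
0.048 0.0481 [0.  1.8 3.1]
0.046 0.046 [-0.6  2.   4.3]
0.044 0.044 [-0.9  2.3  4.7]
0.042 0.0422 [-1.7  1.9  5.2]
0.04 0.0407 [-2.   3.7  8.4]
0.038 0.039 [-2.7  4.3 10.4]
0.036 0.0371 [-5.2  5.4 11.8]
0.034 0.0351 [-5.1  6.1 12.9]
0.032 0.0331 [-5.4  6.4 13.3]
0.03 0.031 [-6.5  8.1 13.6]
0.028 0.0306 [-8.2  9.1 23.1]
hold 52.23 p [ 0.554 -0.242  0.031] w 0.0009 ff 10.6 F [-7.9  9.7 21.5]
up 53.55 p [ 0.557 -0.243  0.09 ] w 0.0004 ff 0.0 F [ 0.6  0.5 -0.3]
```

View pics/sd1c.png

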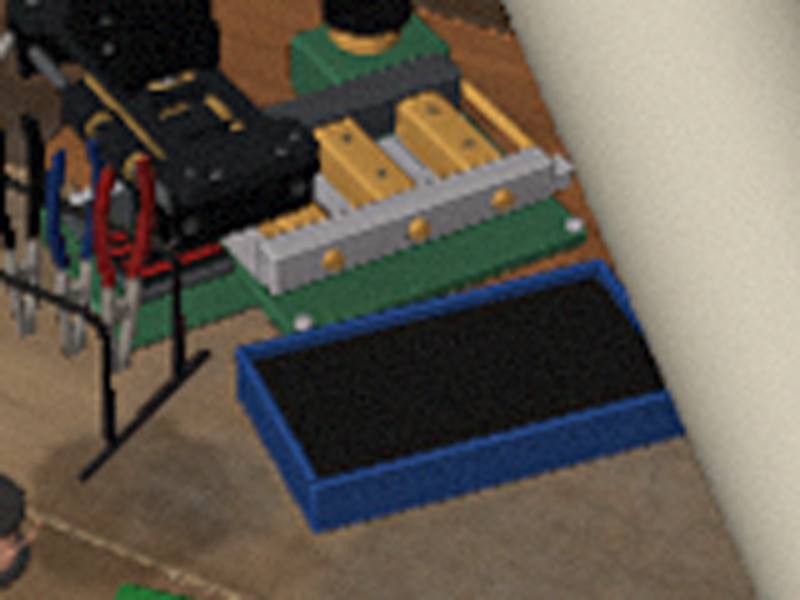

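The force rise from 13.6 to 23 N at z=0.031 after 20 mm of travel marks the stop. In the side view the jaw at (400,240) is closed on the bars. Now I put the bars back, finding the tray again while carrying each one.

```bash
cat > s13.py <<'E'
from h import *
import sys
k=int(sys.argv[1]); slot=[.057,0,-.057][k]; ref=[.054,0,-.054][k]
m=press(-.01,0); robot.movep([*m,.15],down(YP)); d=img("wrist")
bl=[]
for b in bars(d,.0385):
    q=RP.T@(b[0]-[ox,oy])
    if abs(q[1])<.09 and abs(q[0]+.01)<.04: bl.append((q,b)); print("bar",q.round(4),round(near(b[1],a)-a,3),round(b[2]),round(b[3]))
if len(bl)!=3-k: print("count",len(bl)); sys.exit(1)
q,b=max(bl,key=lambda t:t[0][1])
w=pick(b[0],near(b[1]+np.pi/2,YP),.018,op=.040)
if w<.02: st("lost"); sys.exit(1)
def tray():
    d=img("wrist","t%d"%k); cs=blobs(mask(d,(105,120,60),(125,255,255)),60)
    c=np.vstack([c for c in cs if np.hypot(*(ray(d,[c.mean(0)],.033)[0,:2]-[.38,-.23]))<.18])
    r=rect(d,c,.033); print("tray",r); return r
h=np.array([.38,-.23])+RP@[.06,0]; robot.movep([*h,.2],down(YP)); st("carry")
p,an,W,H=tray()
if abs(W-198)>12 or abs(H-105)>10: print("bad tray"); sys.exit(1)
yaw=near(an,YP); u=np.array([np.cos(yaw),np.sin(yaw)])
place(p+slot*u,yaw,.031,op=.044)
E
python3 s13.py 0
```

```text
bar [-0.0014 -0.0516] -0.022 74 27
bar [0.0008 0.0537] -0.014 74 27
bar [-0.0023  0.0017] -0.01 71 24
gripped 57.39 p [ 0.523 -0.307  0.019] w 0.0261 ff 30.0 F [0.  0.7 4.2]
carry 58.81 p [ 0.431 -0.261  0.2  ] w 0.0257 ff 30.0 F [-0.2 -0.1 -3.8]
tray (array([ 0.38010065, -0.2296676 ]), np.float64(0.8581485338434699), 197.79161071777344, 103.1970443725586)
over 59.38 p [ 0.418 -0.186  0.119] w 0.0258 ff 30.0 F [ 0.6  0.7 -2.9]
down 60.63 p [ 0.417 -0.187  0.032] w 0.0259 ff 30.0 F [-3.6  1.3  4.6]
```

```bash
python3 s13.py 1 && python3 s13.py 2 && python3 - <<'E'
from h import *
robot.movep([.42,-.28,.22],down(YP)); d=img("wrist","w9")
for b in bars(d,.051): 
    if np.hypot(b[0][0]-.38,b[0][1]+.23)<.15: print(b)
img("top","tp9"); st("")
t=cv2.imread("pics/tp9.png")[100:270,185:385]; cv2.imwrite("pics/tp9c.png",cv2.resize(t,None,fx=3.5,fy=3.5))
E
```

```text
bar [-0.0014 -0.0516] -0.016 73 27
bar [-0.0002  0.0014] -0.013 73 24
gripped 64.72 p [ 0.494 -0.352  0.019] w 0.0255 ff 30.0 F [-1.5 -3.1  4.2]
carry 66.16 p [ 0.431 -0.261  0.2  ] w 0.0256 ff 30.0 F [ 1.  -0.1 -3.7]
tray (array([ 0.38006604, -0.22969791]), np.float64(0.8578578498104877), 197.74630737304688, 103.18402862548828)
over 66.69 p [ 0.379 -0.23   0.118] w 0.026 ff 30.0 F [ 0.2  0.2 -3.7]
down 67.95 p [ 0.38  -0.23   0.032] w 0.026 ff 30.0 F [-2.8  2.6  5.9]
bar [-0.0016 -0.0515] -0.015 73 27
gripped 72.08 p [ 0.466 -0.396  0.019] w 0.026 ff 30.0 F [-1.  -2.1  5.3]
carry 73.59 p [ 0.431 -0.261  0.2  ] w 0.0257 ff 30.0 F [ 0.2 -0.6 -3.5]
tray (array([ 0.38002069, -0.22966397]), np.float64(0.8581013958921755), 197.7014617919922, 103.1221694946289)
over 74.19 p [ 0.342 -0.274  0.119] w 0.0259 ff 30.0 F [ 0.7 -0.3 -2.9]
down 75.46 p [ 0.343 -0.273  0.032] w 0.0259 ff 30.0 F [-3.2  4.1  9.6]
(array([ 0.41854525, -0.18547005]), np.float64(2.426954347460614), 72.32599639892578, 30.196958541870117)
(array([ 0.34456806, -0.27133493]), np.float64(2.4300875564830924), 72.35011291503906, 27.581302642822266)
(array([ 0.38166228, -0.22803403]), np.float64(2.4288479881537146), 72.45818328857422, 27.2484073638916)
 77.53 p [ 0.419 -0.279  0.218] w 0.0441 ff 0.0 F [ 0.4 -0.9 -0.1]
```

View pics/w9.png

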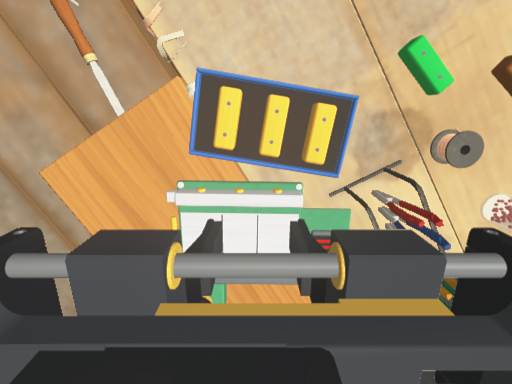

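All three bars lie flat in the tray at (228,118), (275,125) and (320,133), and the spool and jar are still standing. One last check that the screw was not disturbed, then I hand in.

```bash
python3 - <<'E'
from h import *
s=np.load("s.npy"); robot.movep([*s,.2],down(2.6)); d=img("wrist","w10")
u,v=proj(d,[[*s,.093]])[0].astype(int); g=d["pixels"][v-30:v+30,u-20:u+20].astype(int)
for c in blobs(((g.min(2)>170)).astype(np.uint8)*255,15): print(rect(d,c+[u-20,v-30],.093))
t=d["pixels"]
st("")
E
```

```text
(array([ 0.53680676, -0.46689691]), np.float64(1.0267611853606293), 21.965429306030273, 3.053105592727661)
 79.14 p [ 0.545 -0.454  0.2  ] w 0.0441 ff 0.0 F [ 0.1 -0.1  0. ]
```

```bash
python3 -c "
from plant import robot
print(robot.hand_in())"
```

```text
the job is handed in; nothing more can be done
None
```

The job is done and handed in at about 79 s. The screw was bottomed and backed off a quarter turn, all three bars were pressed with the pedal held at its stop, and they are back flat in the tray; the jar and spool are still standing.

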